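Clamp the tube and hold the sprung tensioner back

TASK

Get the square tube ready for tacking: slide the jig's yellow moving jaw shut until its sprung pad presses firmly on the tube and pinches it against the blue fixed jaw, and leave it shut. Then swing the red sprung tensioner arm by its green handle back away from the tube's end, clearly past the click of the orange pawl, and finish while still holding it there with the fingers, so that your hold and not the pawl carries the spring. Leave the other things on the jig and the bench where they are.

Things in the scene. Friction and masses are not known exactly. Their poses are not given: they have to be found in the camera images.
- jig: Tacking jig, a grey steel plate 12 mm thick fixed to the bench, reaching x -90 to +160, y -107 to +127 mm in its frame; origin on the bench. The moving jaw closes to jig +y, on the blue fixed jaw (inner face at y +80 mm, 60 mm high); the tube lies along x between the jaws; the tensioner arm swings back to +x, to a steel stop pin at x +141, y +6, 74 mm high.
- tube_center (a point): Centre of the loose square steel tube, 40 x 40 x 110 mm with 3 mm wall, its x along its length; about 0.4 kg. It lies between the jaws, its top 58 mm above the bench, at first a little askew and not quite against the fixed jaw; pinched, its centre is at jig y +60 mm.
- jaw (a joint): Travel of the yellow moving jaw in m, 0 fully open, growing as it slides to jig +y. Its face is a sprung pad (60 mm wide, 59 mm high above the bench) that can give 8 mm at 2 N per mm: it meets the tube pinched on the fixed jaw at 0.040 and presses it with about 8 N at 0.044. The jaw slides with about 6 N of friction and stays where it is left.
- jaw_handle (a point): Grip point of the moving jaw's upright handle, a green square post 18 x 18 mm, sides parallel to the jig's x and y, top 124 mm above the bench; this point is on its axis 102 mm above the bench, 45 mm behind (jig -y of) the unpressed pad's face. Moves with the jaw.
- tensioner_arm (a joint): Angle of the red sprung arm, rad: 0 at rest, its white idler block beside the tube's +x end; grows as it swings back (clockwise from above); end stop 0.9. At rest it points to jig +y turned 0.1 rad anticlockwise. Its spring takes about 3 N at the handle at rest, 8 N at 0.65. The pin under it rides over the pawl and clicks past at about 0.53; let go after that, it comes to rest on the pawl there.
- lever_pivot (a point): Vertical pivot axis of the tensioner arm, at the bench (z=0); at jig x +85, y -30 mm. Blue post, 32 mm diameter.
- lever_handle (a point): Grip point of the tensioner arm's handle, a green round upright post, 18 mm diameter, from the arm's top (77 mm above the bench) to 135 mm; this point is on its axis 110 mm above the bench, 150 mm from the pivot. Moves with the arm.
- pawl (a joint): Travel of the orange sprung pawl slider in m: 0 up, growing as the arm's pin presses it down (about 8 mm), back to 0 when it has clicked up behind the pin.
- pawl_top (a point): Top of the orange pawl slider, 16 mm wide, 59 mm above the bench when up, 60 mm from the arm's pivot.
- steel_bush: Bystander: steel bush, 32 mm diameter, 22 mm high, on the jig plate; origin under its centre.
- spare_idler: Bystander: white plastic roller, 34 mm diameter, 16 mm high, on the jig plate; origin under its centre.
- wire_brush: Bystander: green-handled brush lying on the bench along its x.
- hammer: Bystander: hammer with a wooden handle lying on the bench along its x.
- flange: Bystander: dark steel flange ring, 90 mm diameter, 14 mm high.
- carton: Bystander: cardboard carton 90 x 140 x 60 mm.
- steel_block: Bystander: steel block 50 x 80 x 40 mm.
Mind the look-alikes: they are no part of the job. What is shaped like the part that bears tube_center but black or brown is not meant.

How it is judged:
On the way, in this order (a step that is already met when the one before it is completed fails the run):
1. the moving jaw is pressed shut on the tube (at least 3 N) (contact force between jaw and tube above 3 N and value of joint jaw between 0.0395 and 0.0485 m and y of tube_center in the frame of jig between 0.056 and 0.064 m and x of tube_center in the frame of jig between -0.02 and 0.02 m and z of tube_center in the frame of jig below 0.042 m and angle between the x axis of tube_center and the x axis of jig, either way round below 0.06 rad), for 0.2 s.
2. the tensioner arm is back past the click and the pawl is up behind it (value of joint tensioner_arm above 0.58 rad and value of joint pawl below 0.003 m and contact force between the fingers and tensioner_arm above 2 N), for 0.2 s.
At the end, for the whole second after the job is handed in: The fingers hold the arm still beyond 0.58 rad (7 mm at the handle past the pawl's catch) with 2 N or more, pawl up within 3 mm; jaw still shut on the tube (39.5 to 48.5 mm, over 1 N); tube level in the jaws: centre at jig y 56 to 64 mm, x within 20 mm, square within 0.06 rad (all of step 2 and velocity of joint tensioner_arm between -0.1 and 0.1 rad/s and contact force between jaw and tube above 1 N and value of joint jaw between 0.0395 and 0.0485 m and y of tube_center in the frame of jig between 0.056 and 0.064 m and x of tube_center in the frame of jig between -0.02 and 0.02 m and z of tube_center in the frame of jig below 0.042 m and angle between the x axis of tube_center and the x axis of jig, either way round below 0.06 rad); the arm keeps its last pose, push and grip.
It fails at once if a bystander is moved by more than 30 mm (distance of any of steel_bush, spare_idler, wire_brush, hammer, flange, carton, steel_block from where it was at the start of the episode above 0.03 m).
It also fails if it takes over 48 s, if anything falls off the work surface, if the arm or the gripper's body presses on something with over 40 N, if the wrist force passes 120 N, or if a joint passes its speed limit or range.

ROBOT

A 7-joint arm with a two-finger parallel gripper is mounted at the origin on the work surface. World frame = base frame: x ahead of the robot, y to its left, z up, the work surface at z = 0. Lengths are in m, angles in rad, forces in N, time in s.
With the tool pointing down it reaches from about 0.4 to 0.875 m from the base axis. Payload 19.3 kg.
Tool frame: the origin (TCP) lies at the very end of the fingers, on their centre line; the grasp point (between the pads) lies 19 mm behind it; z points along the fingers, y is the direction in which the jaws open and shut (so a half turn about z gives the same grasp; the last joint's range is limited). The gripper opens to 85 mm and grips with 20 to 120 N. Pads are 22 mm wide; open, the fingers measure 114 mm over their backs; the gripper's body (76 mm by 85 mm) begins 54 mm behind the grasp point. The pads swing forward as they close: fully open they stand 13 mm farther back than shut.
Start: joints at [-1.315, 0.521, -0.036, 1.599, 0.021, 1.021, -0.113], TCP at [0.2, 0.592, 0.231] pointing down, gripper open.
Joint ranges: [-2.91, 2.91], [-0.3, 2.13], [-1.5, 1.42], [0.17, 2.43], [-1.26, 4.41], [0.16, 1.93], [-2.52, 2.52]. Speed limits (rad/s): [1.89, 1.89, 2.39, 2.39, 3.01, 3.01, 3.01].

INTERFACE

Orientations are given as [roll, pitch, yaw] about the fixed x, y, z axes, in that order (R = Rz(yaw) Ry(pitch) Rx(roll)).
In Python, from workcell import bot gives the robot as it stands.
- The arm moves only by the tool apply_moves, never from a script. Its argument "commands" is a list of rows, each an object with "travel": the shift along the tool's x, y, z in m, a list of three; "twist": the turn, a rotation vector about the tool's x, y, z in degrees, a list of three; "claw": the finger opening in m, from 0 to 0.0854. A call has 1 to 10 rows; each row is the pose to reach, as a shift and turn from the pose commanded when the call began, along the tool's axes at that moment; what a row does not reach only later rows make up. A row lasts 1/10 s, in which the tool goes at most 50 mm and 8.59 degrees, less where a joint would pass 70% of its speed; a pose out of reach is approached as far as the arm can. A call with a gripper value outside its range is refused whole. The fingers move at their own pace and stop on an object; "force" is the grip in N (left out, the last holds). Time passes only in rows, so rows that repeat a pose let the fingers close. It gives the time, the measured TCP pose, the force and the opening at its end, in the units of the state.
- bot.observe(): the state, without advancing time (a new reading comes with each control period).
- bot.grab_frame(name): name is "scene" or "side" or "wrist"; returns a dict with "frame" (420x560x3 uint8, blue, green, red), "fx", "fy", "cx", "cy" (pixels), "pose" (4x4, takes a point from camera to world coordinates); the wrist camera has in their place "tool_from_camera" (4x4, takes a point from camera to tool coordinates, whose origin is the TCP and whose axes are the flange's). Camera axes: x right, y up, looking along -z (the intrinsics and any distortion apply to the point x, -y, -z); pixel columns grow to the right and rows downward; lengths in m; the calibration is good to about 2 mm. The wrist camera is an equidistant fisheye: a pixel r from the principal point sees the ray r / f radians off the axis. A picture is of the moment at which its call begins: read the wrist's pose just before it. There is no depth.
- bot.job_done(): hands the job in, once; it reports no verdict.
The state is a dict: "clock": time; "qpos": joint angles; "qd": joint speeds; "joint_efforts": joint torques, N m; "position": TCP position; "tool_rot": TCP orientation; "force": force on the tool from outside, world axes, zero at the start; "moment": the same for the moment, N m; "grip_width": finger opening in m.
Only numpy, scipy, OpenCV 4.12 (cv2) and the standard library are available. Lean on these libraries where they do the work, as an engineer would, in place of code of your own. Each camera call takes 0.05 s, during which the arm holds its last target.

## Working session

There is one attempt and no reset: what is moved stays moved. The work goes in short steps, Python scripts to look and compute and a tool call to move; the robot and the scene stay as the last step left them, time stands still between calls to the robot, and variables do not carry over. Pictures are saved under pics/ and viewed, and the job is handed in when it is done.

Besides the shell and the picture viewer there is one more tool, called after "Request:" by a JSON object that holds its "fn" and its "kwargs", one argument or row to a line. apply_moves: Moves the arm, as the interface text tells. Its arguments: {"type":"object","properties":{"commands":{"type":"array"},"force":{"type":"number"}},"required":["commands"]}

```bash
ls; mkdir -p pics; python3 - <<'E'
from workcell import bot
import cv2, numpy as np, pickle
print(bot.observe())
for n in ("scene","side","wrist"):
    d=bot.grab_frame(n); cv2.imwrite(f"pics/{n}0.png",d["frame"]); pickle.dump(d,open(f"{n}0.pkl","wb"))
    print(n,{k:np.round(v,4).tolist() if k!='frame' else 0 for k,v in d.items()})
E
```

```text
pics
{'clock': 0.0, 'qpos': array([-1.31520787,  0.52197562, -0.03632214,  1.59998879,  0.02119322,
        1.0211175 , -0.11278561]), 'qd': array([-0.00075245, -0.00153543,  0.00236967, -0.00026668, -0.00194926,
        0.00011244, -0.00022657]), 'joint_efforts': array([ 8.36586732e-04, -9.27112126e+01,  1.98036902e+00, -3.69932449e+01,
        1.78753672e-02,  8.10277619e-03, -1.23257496e-05]), 'position': array([0.19996447, 0.59179683, 0.2307566 ]), 'tool_rot': array([-3.14049078e+00,  7.61994598e-05,  2.81580020e+00]), 'force': array([ 0.48946867, -0.2725236 ,  0.7563531 ]), 'moment': array([ 0.02710141,  0.0056235 , -0.03329635]), 'grip_width': 0.08549727454176231}
scene {'frame': 0, 'fx': 381.8377, 'fy': 381.8377, 'cx': 278.5985, 'cy': 204.6704, 'pose': [[0.7515, -0.3514, 0.5583, 1.2393], [0.6597, 0.4084, -0.6309, -0.7827], [-0.0063, 0.8425, 0.5387, 0.7561], [0.0, 0.0, 0.0, 1.0]]}
side {'frame': 0, 'fx': 415.6779, 'fy': 415.6779, 'cx': 270.673, 'cy': 206.3245, 'pose': [[-0.9981, 0.0324, -0.0525, 0.5071], [-0.0592, -0.7414, 0.6685, 0.7373], [-0.0173, 0.6703, 0.7419, 0.9551], [0.0, 0.0, 0.0, 1.0]]}
wrist {'frame': 0, 'fx': 325.1923, 'fy': 325.1923, 'cx': 276.4698, 'cy': 208.3056, 'tool_from_camera': [[-0.0, 0.9608, 0.2773, 0.0699], [1.0, 0.0004, -0.0013, 0.0009], [-0.0014, 0.2773, -0.9608, -0.1425], [0.0, 0.0, 0.0, 1.0]]}
```

View pics/scene0.png

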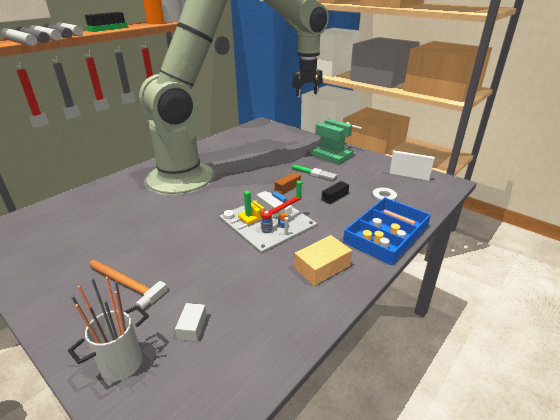

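View pics/side0.png

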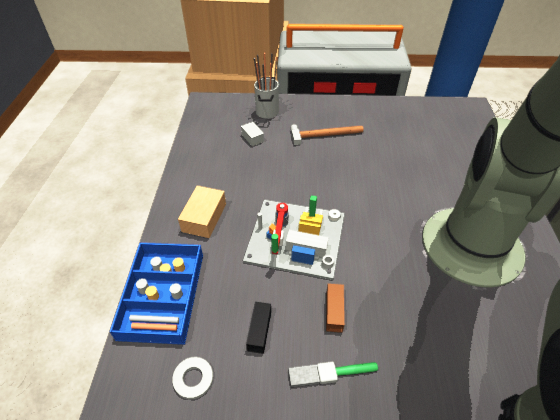

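View pics/wrist0.png

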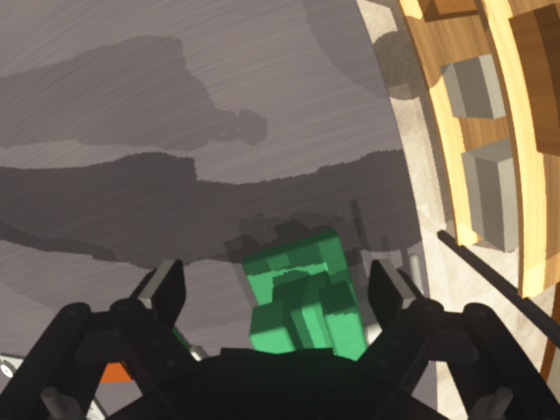

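```bash
cat > h.py <<'E'
import pickle,numpy as np,cv2
def load(n): return pickle.load(open(n,'rb'))
def ray(d,u,v):
    P=np.array(d['pose']);r=P[:3,:3]@np.array([(u-d['cx'])/d['fx'],-(v-d['cy'])/d['fy'],-1.]);return P[:3,3],r
def onz(d,u,v,z):
    o,r=ray(d,u,v);return o+r*(z-o[2])/r[2]
def proj(d,p):
    P=np.array(d['pose']);c=P[:3,:3].T@(np.asarray(p)-P[:3,3]);return np.array([d['cx']+d['fx']*c[0]/-c[2],d['cy']+d['fy']*c[1]/c[2]])
def crop(src,x,y,w,h,s,out):
    im=cv2.imread(src)[y:y+h,x:x+w];cv2.imwrite(out,cv2.resize(im,None,fx=s,fy=s,interpolation=cv2.INTER_CUBIC))
E
python3 - <<'E'
from h import *
crop('pics/side0.png',235,185,120,100,6,'pics/side0c.png')
crop('pics/scene0.png',205,165,130,90,6,'pics/scene0c.png')
E
```

```text
(no output)
```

View pics/side0c.png

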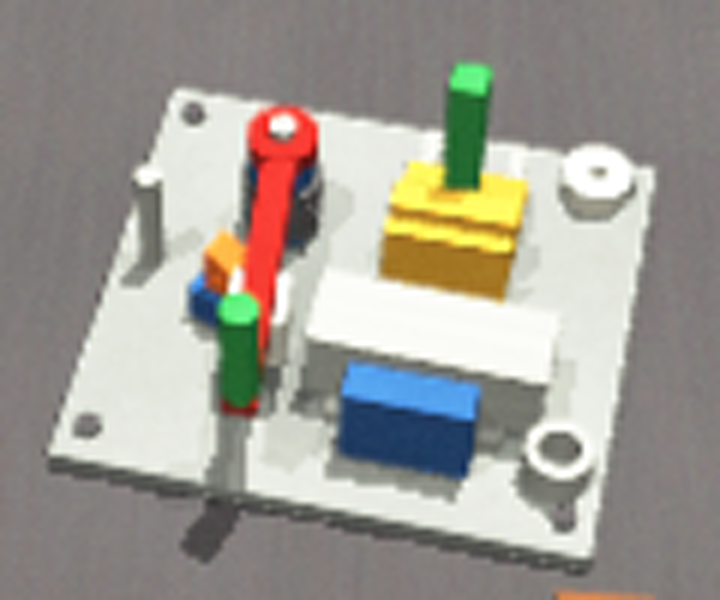

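View pics/scene0c.png

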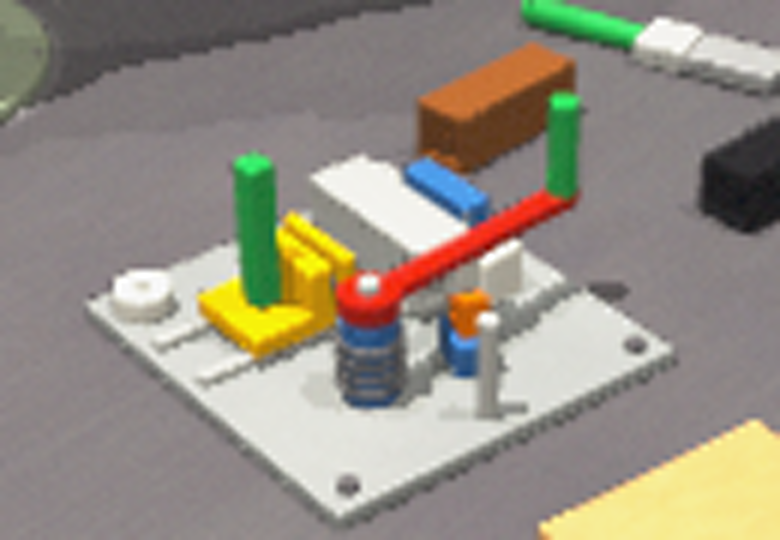

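```bash
cat > fit.py <<'E'
from h import *
from scipy.optimize import least_squares
s=load('side0.pkl');c=load('scene0.pkl')
S=lambda x,y:(235+(x+.5)/6-.5,185+(y+.5)/6-.5)
C=lambda x,y:(205+(x+.5)/6-.5,165+(y+.5)/6-.5)
obs=[]  # d,px,jig pt
for p,j in [((175,90),(160,-107,12)),((655,168),(-90,-107,12)),((595,556),(-90,127,12)),((50,458),(160,127,12)),((282,127),(85,-30,90))][:4]: obs.append((s,S(*p),j))
for p,j in [((88,303),(-90,-107,12)),((338,515),(160,-107,12)),((674,350),(160,127,12))]: obs.append((c,C(*p),j))
def T(q,j):
    j=np.array(j)/1000; a=q[2];return np.array([q[0]+np.cos(a)*j[0]-np.sin(a)*j[1],q[1]+np.sin(a)*j[0]+np.cos(a)*j[1],j[2]])
def res(q): return np.concatenate([proj(d,T(q,j))-p for d,p,j in obs])
r=least_squares(res,[.5,0,0]);q=r.x
if __name__=='__main__':
    print(q,np.degrees(q[2]));print(r.fun.reshape(-1,2).round(2))
    # handles
    def tri(a,b):
        A=[];B=[]
        for d,p in((s,S(*a)),(c,C(*b))):
            o,rr=ray(d,*p);rr/=np.linalg.norm(rr);M=np.eye(3)-np.outer(rr,rr);A.append(M);B.append(M@o)
        return np.linalg.solve(sum(A),sum(B))
    for n,a,b in [('jawtop',(471,78),(254,162)),('levtop',(239,307),(565,100))]:
        p=tri(a,b);ca,sa=np.cos(q[2]),np.sin(q[2]);e=p[:2]-q[:2]
        print(n,p.round(4),'jig',np.array([ca*e[0]+sa*e[1],-sa*e[0]+ca*e[1]]).round(4), 'sideplane',onz(s,*S(*a),p[2]).round(4))
    print('stop pin',proj(s,T(q,(141,6,74))),S(148,172))
    print('pivot',T(q,(85,-30,0)))
    for n,pp in [('tubetop',[(325,272),(558,318),(545,378),(305,340)])]:
        for x in pp:
            p=onz(s,*S(*x),.058);e=p[:2]-q[:2];print(n,np.array([ca*e[0]+sa*e[1],-sa*e[0]+ca*e[1]]).round(4))
E
python3 fit.py
```

```text
[ 0.45935636 -0.00704912 -0.17381734] -9.95900010552895
[[-0.43 -0.11]
 [ 0.25 -0.02]
 [-0.07  0.42]
 [-0.3  -0.48]
 [-0.87 -0.32]
 [ 0.28 -0.05]
 [ 0.08 -0.62]]
jawtop [ 0.4522 -0.0491  0.1232] jig [ 0.0002 -0.0427] sideplane [ 0.4517 -0.0497  0.1232]
levtop [0.5504 0.0974 0.1352] jig [0.0716 0.1186] sideplane [0.55   0.097  0.1352]
stop pin [259.45708669 214.18113573] (259.25, 213.25)
pivot [ 0.53788726 -0.05129726  0.        ]
tubetop [0.0516 0.031 ]
tubetop [-0.0567  0.0342]
tubetop [-0.0558  0.0688]
tubetop [0.0524 0.0714]
```

```bash
cat > go.py <<'E'
import sys,numpy as np
from scipy.spatial.transform import Rotation as R
from workcell import bot
def plan(*ts):
    o=bot.observe();p=np.array(o['position']);M=R.from_euler('xyz',o['tool_rot'])
    print('t',round(o['clock'],2),'pos',p.round(4),'rpy deg',np.degrees(o['tool_rot']).round(2),'F',np.round(o['force'],1),'w',round(o['grip_width'],4),'q7',round(o['qpos'][6],2))
    for x,y,z,yaw in ts:
        G=R.from_euler('xyz',[np.pi,0,np.radians(yaw)])
        print((x,y,z,yaw),'travel',M.inv().apply(np.array([x,y,z])-p).round(4),'twist',np.degrees((M.inv()*G).as_rotvec()).round(2))
if __name__=='__main__':
    plan(*[tuple(map(float,a.split(','))) for a in sys.argv[1:]])
E
python3 go.py .42,.3,.25,170.04 .452,-.05,.22,170.04
```

```text
t 0.15 pos [0.2    0.5919 0.2309] rpy deg [-179.95    0.    161.34] F [ 0.5 -0.2 -0.3] w 0.0853 q7 -0.11
(0.42, 0.3, 0.25, 170.04) travel [-0.3019 -0.2061 -0.0189] twist [-0.05 -0.   -8.7 ]
(0.452, -0.05, 0.22, 170.04) travel [-0.4442 -0.5275  0.0114] twist [-0.05 -0.   -8.7 ]
```

Request:
{"fn": "apply_moves", "kwargs": {
  "commands": [
    {"travel": [-0.302, -0.206, -0.019], "twist": [0, 0, -8.7], "claw": 0.085},
    {"travel": [-0.302, -0.206, -0.019], "twist": [0, 0, -8.7], "claw": 0.085},
    {"travel": [-0.302, -0.206, -0.019], "twist": [0, 0, -8.7], "claw": 0.085},
    {"travel": [-0.302, -0.206, -0.019], "twist": [0, 0, -8.7], "claw": 0.085},
    {"travel": [-0.302, -0.206, -0.019], "twist": [0, 0, -8.7], "claw": 0.085},
    {"travel": [-0.302, -0.206, -0.019], "twist": [0, 0, -8.7], "claw": 0.085},
    {"travel": [-0.302, -0.206, -0.019], "twist": [0, 0, -8.7], "claw": 0.085},
    {"travel": [-0.302, -0.206, -0.019], "twist": [0, 0, -8.7], "claw": 0.085},
    {"travel": [-0.444, -0.5275, 0.0114], "twist": [0, 0, -8.7], "claw": 0.085},
    {"travel": [-0.444, -0.5275, 0.0114], "twist": [0, 0, -8.7], "claw": 0.085}
  ],
  "force": 60
}}

```text
clock: 1.15
position: [0.4292, 0.1997, 0.2414]
tool_rot: [3.142, -0.0, 2.968]
force: [1.7, -0.9, -0.2]
grip_width: 0.0846
```

```bash
python3 go.py .452,-.05,.22,170.04
```

```text
t 1.15 pos [0.4292 0.1997 0.2414] rpy deg [180.    -0.   170.08] F [ 1.7 -0.9 -0.2] w 0.0846 q7 0.85
(0.452, -0.05, 0.22, 170.04) travel [-0.0655 -0.242   0.0214] twist [ 0.   -0.    0.04]
```

Request:
{"fn": "apply_moves", "kwargs": {
  "commands": [
    {"travel": [-0.0655, -0.242, 0.0214], "twist": [0, 0, 0], "claw": 0.085},
    {"travel": [-0.0655, -0.242, 0.0214], "twist": [0, 0, 0], "claw": 0.085},
    {"travel": [-0.0655, -0.242, 0.0214], "twist": [0, 0, 0], "claw": 0.085},
    {"travel": [-0.0655, -0.242, 0.0214], "twist": [0, 0, 0], "claw": 0.085},
    {"travel": [-0.0655, -0.242, 0.0214], "twist": [0, 0, 0], "claw": 0.085},
    {"travel": [-0.0655, -0.242, 0.0214], "twist": [0, 0, 0], "claw": 0.085},
    {"travel": [-0.0655, -0.242, 0.0214], "twist": [0, 0, 0], "claw": 0.085}
  ]
}}

```text
clock: 1.85
position: [0.4516, -0.0496, 0.2201]
tool_rot: [-3.141, -0.0, 2.965]
force: [0.4, 1.3, -0.0]
grip_width: 0.0852
```

```bash
python3 go.py; cat > look.py <<'E'
import sys,pickle,cv2
from workcell import bot
o=bot.observe()
for a in sys.argv[2:]:
    d=bot.grab_frame(a);cv2.imwrite(f'pics/{a}{sys.argv[1]}.png',d['frame']);d['obs']=o;pickle.dump(d,open(f'{a}{sys.argv[1]}.pkl','wb'))
E
python3 look.py 1 wrist
```

```text
t 1.85 pos [ 0.4516 -0.0496  0.2201] rpy deg [-1.7999e+02 -2.0000e-02  1.6988e+02] F [ 0.4  1.3 -0. ] w 0.0852 q7 1.44
```

View pics/wrist1.png

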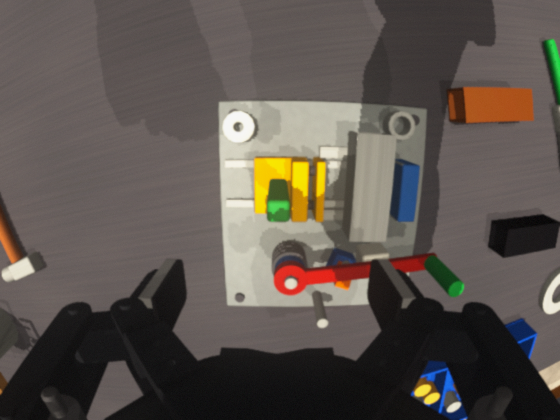

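The wrist view shows the jig upright: green jaw post at (279,208), grey tube at (370,188), blue jaw at (405,190), lever handle at (446,273). The look-alikes are the brown block at (490,105) and the black block at (523,235). The green candidates are the jaw post, the lever handle and the brush handle at (552,70). The square post on the yellow jaw comes first.

```bash
cat >> h.py <<'E'
from scipy.spatial.transform import Rotation as R
def wT(d):
    o=d['obs'];M=np.eye(4);M[:3,:3]=R.from_euler('xyz',o['tool_rot']).as_matrix();M[:3,3]=o['position'];return M@np.array(d['tool_from_camera'])
def wray(d,u,v):
    P=wT(d);a=np.array([u-d['cx'],v-d['cy']])/d['fx'];t=np.hypot(*a);k=np.sin(t)/t if t>1e-9 else 1
    return P[:3,3],P[:3,:3]@np.array([a[0]*k,-a[1]*k,-np.cos(t)])
def wonz(d,u,v,z):
    o,r=wray(d,u,v);return o+r*(z-o[2])/r[2]
def wproj(d,p):
    P=wT(d);c=P[:3,:3].T@(np.asarray(p)-P[:3,3]);x,y,z=c[0],-c[1],-c[2];n=np.hypot(x,y);t=np.arctan2(n,z);return np.array([d['cx']+d['fx']*t*x/n,d['cy']+d['fx']*t*y/n])
E
python3 - <<'E'
from h import *
from fit import q,T
d=load('wrist1.pkl')
for n,j in [('jawtop',(0,-45,124)),('jawtop base18',(0,-45,25)),('pl',(-90,-107,12)),('pl',(-90,127,12)),('pl',(160,-107,12)),('levtop',(70,119.3,135))]: print(n,wproj(d,T(q,j)).round(1))
crop('pics/wrist1.png',210,90,230,230,3,'pics/w1c.png')
E
```

```text
jawtop [272.8 209.8]
jawtop base18 [273.7 183.5]
pl [215.6  99.9]
pl [424.7 105.6]
pl [226.1 305.1]
levtop [455.4 286.8]
```

View pics/w1c.png

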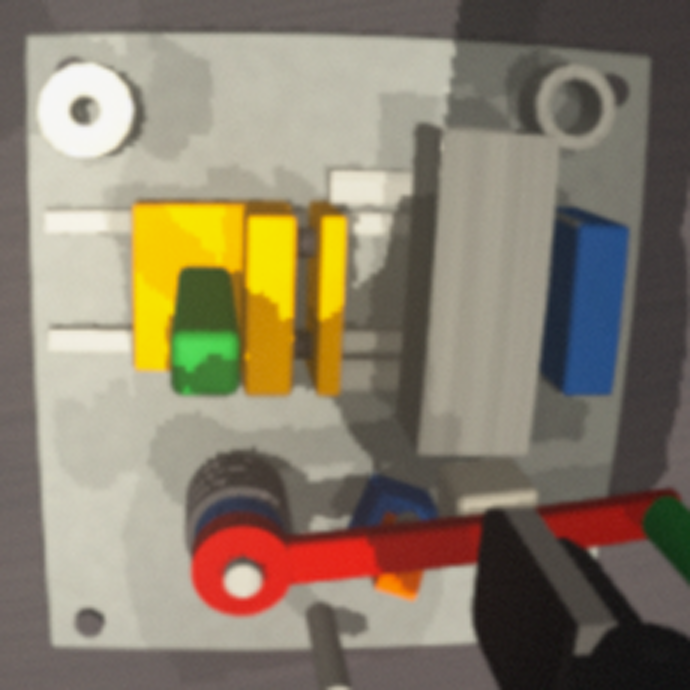

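```bash
python3 go.py .452,-.049,.084,170.04
```

```text
t 1.9 pos [ 0.4517 -0.0483  0.2202] rpy deg [ 1.7999e+02 -2.0000e-02  1.7001e+02] F [0.7 0.2 0.9] w 0.0847 q7 1.44
(0.452, -0.049, 0.084, 170.04) travel [-0.0004 -0.0006  0.1362] twist [ 0.01 -0.02 -0.03]
```

Request:
{"fn": "apply_moves", "kwargs": {
  "commands": [
    {"travel": [0, 0, 0.045], "twist": [0, 0, 0], "claw": 0.085},
    {"travel": [0, 0, 0.09], "twist": [0, 0, 0], "claw": 0.085},
    {"travel": [0, 0, 0.12], "twist": [0, 0, 0], "claw": 0.085},
    {"travel": [0, 0, 0.136], "twist": [0, 0, 0], "claw": 0.085},
    {"travel": [0, 0, 0.136], "twist": [0, 0, 0], "claw": 0.05},
    {"travel": [0, 0, 0.136], "twist": [0, 0, 0], "claw": 0.03},
    {"travel": [0, 0, 0.136], "twist": [0, 0, 0], "claw": 0.01},
    {"travel": [0, 0, 0.136], "twist": [0, 0, 0], "claw": 0.01},
    {"travel": [0, 0, 0.136], "twist": [0, 0, 0], "claw": 0.01},
    {"travel": [0, 0, 0.136], "twist": [0, 0, 0], "claw": 0.01}
  ],
  "force": 60
}}

```text
clock: 2.9
position: [0.4523, -0.0485, 0.0852]
tool_rot: [3.141, 0.001, 2.967]
force: [-1.5, 1.1, 12.4]
grip_width: 0.0176
```

```bash
python3 go.py; python3 look.py 2 wrist side; python3 - <<'E'
from h import *
crop('pics/side2.png',235,185,120,100,6,'pics/side2c.png')
E
```

```text
t 2.9 pos [ 0.4523 -0.0485  0.0852] rpy deg [1.7997e+02 8.0000e-02 1.7002e+02] F [-1.5  1.1 12.4] w 0.0176 q7 1.5
```

View pics/wrist2.png

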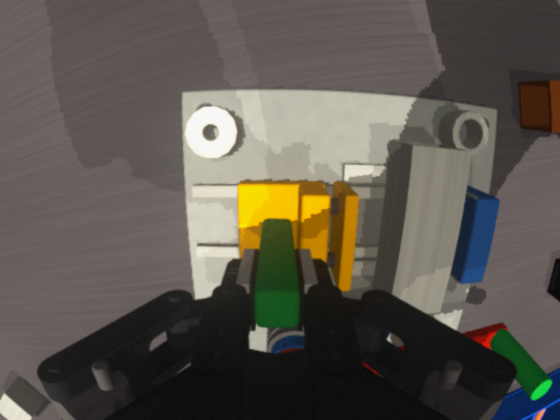

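View pics/side2c.png

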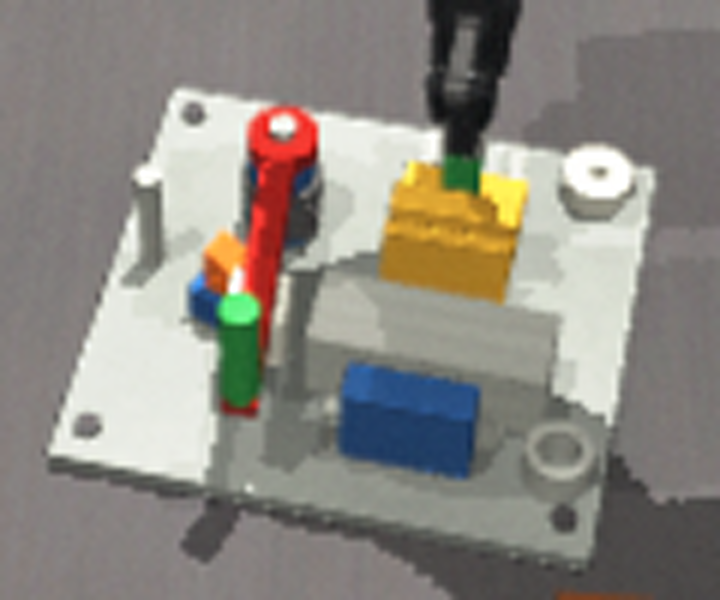

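Request:
{"fn": "apply_moves", "kwargs": {
  "commands": [
    {"travel": [0, 0.006, 0], "twist": [0, 0, 0], "claw": 0.01},
    {"travel": [0, 0.012, 0], "twist": [0, 0, 0], "claw": 0.01},
    {"travel": [0, 0.018, 0], "twist": [0, 0, 0], "claw": 0.01},
    {"travel": [0, 0.024, 0], "twist": [0, 0, 0], "claw": 0.01},
    {"travel": [0, 0.028, 0], "twist": [0, 0, 0], "claw": 0.01},
    {"travel": [0, 0.028, 0], "twist": [0, 0, 0], "claw": 0.01}
  ]
}}

```text
clock: 3.6
position: [0.4573, -0.0209, 0.0852]
tool_rot: [3.141, 0.002, 2.967]
force: [-0.4, 0.5, 10.8]
grip_width: 0.0171
```

```bash
python3 go.py; python3 look.py 3 wrist side; python3 - <<'E'
from h import *
crop('pics/side3.png',235,185,120,100,6,'pics/side3c.png')
E
```

```text
t 3.6 pos [ 0.4573 -0.0209  0.0852] rpy deg [1.7998e+02 1.0000e-01 1.7002e+02] F [-0.4  0.5 10.8] w 0.0171 q7 1.45
```

View pics/wrist3.png

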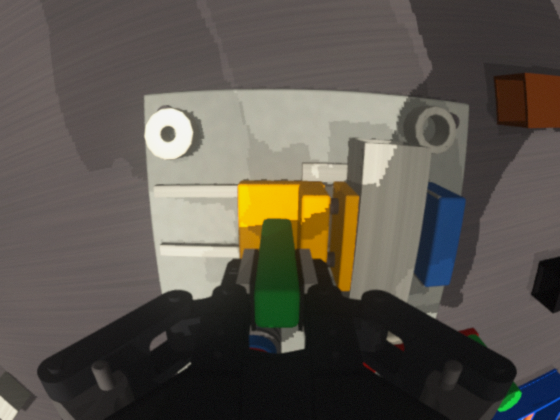

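View pics/side3c.png

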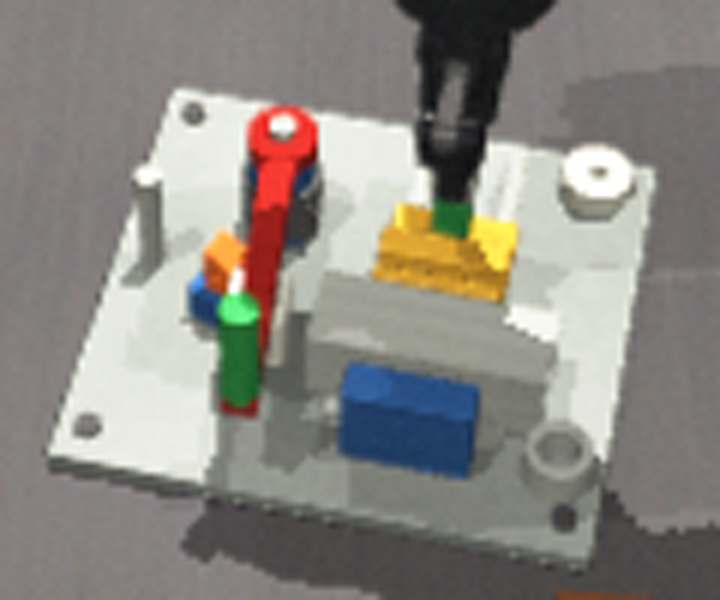

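Jaw post held; pad edge at (343,230) is now just short of the tube. Closing on in small steps.

Request:
{"fn": "apply_moves", "kwargs": {
  "commands": [
    {"travel": [0, 0.003, 0], "twist": [0, 0, 0], "claw": 0.01},
    {"travel": [0, 0.006, 0], "twist": [0, 0, 0], "claw": 0.01},
    {"travel": [0, 0.009, 0], "twist": [0, 0, 0], "claw": 0.01}
  ]
}}

```text
clock: 4.0
position: [0.4588, -0.0132, 0.0852]
tool_rot: [-3.141, 0.002, 2.966]
force: [-2.3, -8.6, 12.4]
grip_width: 0.0175
```

Request:
{"fn": "apply_moves", "kwargs": {
  "commands": [
    {"travel": [0, 0.001, 0], "twist": [0, 0, 0], "claw": 0.01},
    {"travel": [0, 0.002, 0], "twist": [0, 0, 0], "claw": 0.01}
  ]
}}

```text
clock: 4.2
position: [0.4592, -0.0112, 0.0852]
tool_rot: [-3.141, 0.002, 2.966]
force: [-1.4, -8.0, 10.9]
grip_width: 0.0175
```

Request:
{"fn": "apply_moves", "kwargs": {
  "commands": [
    {"travel": [0, 0.001, 0], "twist": [0, 0, 0], "claw": 0.01},
    {"travel": [0, 0.002, 0], "twist": [0, 0, 0], "claw": 0.01}
  ]
}}

```text
clock: 4.4
position: [0.4595, -0.0094, 0.0852]
tool_rot: [-3.141, 0.002, 2.966]
force: [-1.3, -10.0, 12.5]
grip_width: 0.0174
```

```bash
python3 go.py; python3 look.py 4 wrist side; python3 - <<'E'
from h import *
crop('pics/side4.png',235,185,120,100,6,'pics/side4c.png')
crop('pics/wrist4.png',180,130,300,180,2.6,'pics/w4c.png')
E
```

```text
t 4.4 pos [ 0.4595 -0.0094  0.0852] rpy deg [-1.7997e+02  1.0000e-01  1.6995e+02] F [ -1.3 -10.   12.5] w 0.0174 q7 1.42
```

View pics/w4c.png

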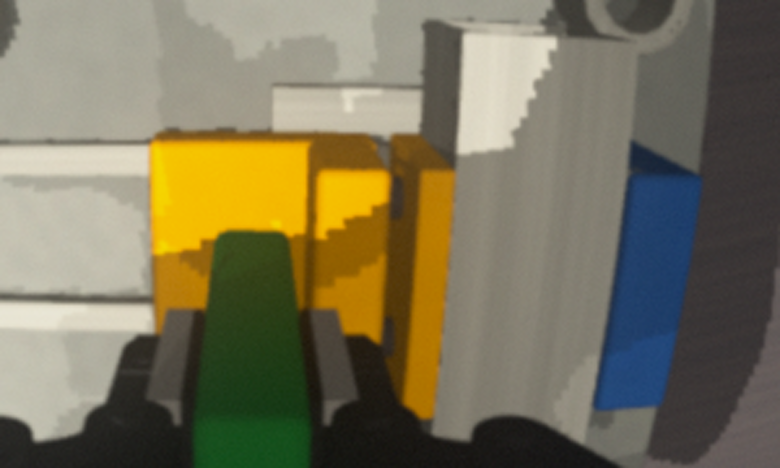

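View pics/side4c.png

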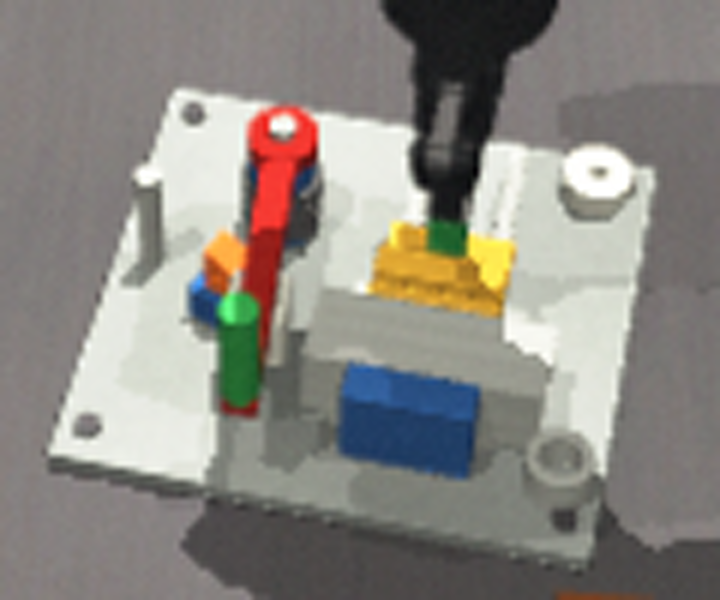

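Request:
{"fn": "apply_moves", "kwargs": {
  "commands": [
    {"travel": [0, 0.001, 0], "twist": [0, 0, 0], "claw": 0.01},
    {"travel": [0, 0.002, 0], "twist": [0, 0, 0], "claw": 0.01}
  ]
}}

```text
clock: 4.7
position: [0.4598, -0.0078, 0.0852]
tool_rot: [-3.141, 0.002, 2.966]
force: [-2.3, -13.9, 12.6]
grip_width: 0.0173
```

Request:
{"fn": "apply_moves", "kwargs": {
  "commands": [
    {"travel": [0, 0.001, 0], "twist": [0, 0, 0], "claw": 0.01},
    {"travel": [0, 0.002, 0], "twist": [0, 0, 0], "claw": 0.01}
  ]
}}

```text
clock: 4.9
position: [0.46, -0.0062, 0.0852]
tool_rot: [-3.14, 0.002, 2.965]
force: [-2.4, -17.0, 13.8]
grip_width: 0.0172
```

```bash
python3 go.py; python3 look.py 5 wrist side; python3 - <<'E'
from h import *
crop('pics/side5.png',235,185,120,100,6,'pics/side5c.png')
crop('pics/wrist5.png',180,130,300,180,2.6,'pics/w5c.png')
E
```

```text
t 4.9 pos [ 0.46   -0.0062  0.0852] rpy deg [-1.7992e+02  1.0000e-01  1.6990e+02] F [ -2.4 -17.   13.8] w 0.0172 q7 1.41
```

View pics/w5c.png

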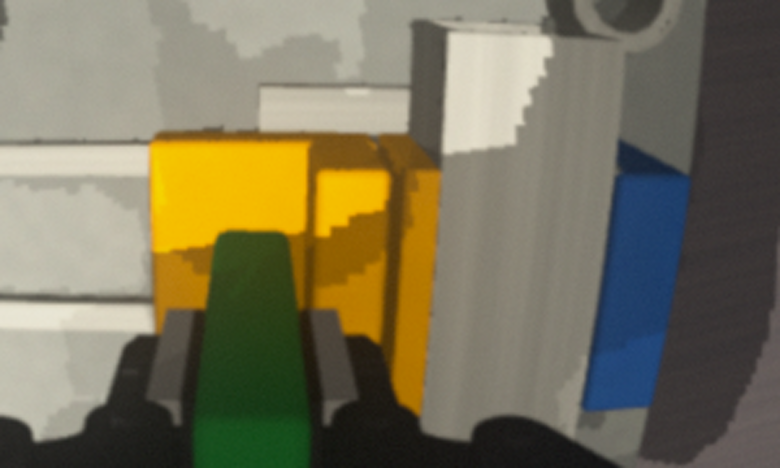

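Request:
{"fn": "apply_moves", "kwargs": {
  "commands": [
    {"travel": [0, 0.0005, 0], "twist": [0, 0, 0], "claw": 0.01},
    {"travel": [0, 0.0005, 0], "twist": [0, 0, 0], "claw": 0.01},
    {"travel": [0, 0.0005, 0], "twist": [0, 0, 0], "claw": 0.01},
    {"travel": [0, 0.0005, 0], "twist": [0, 0, 0], "claw": 0.01}
  ]
}}

```text
clock: 5.4
position: [0.4601, -0.0059, 0.0852]
tool_rot: [-3.14, 0.002, 2.965]
force: [-1.9, -16.6, 12.5]
grip_width: 0.0174
```

Request:
{"fn": "apply_moves", "kwargs": {
  "commands": [
    {"travel": [0, 0, 0], "twist": [0, 0, 0], "claw": 0.025},
    {"travel": [0, 0, 0], "twist": [0, 0, 0], "claw": 0.06},
    {"travel": [0, 0, 0], "twist": [0, 0, 0], "claw": 0.06},
    {"travel": [0, 0, 0], "twist": [0, 0, 0], "claw": 0.06}
  ]
}}

```text
clock: 5.8
position: [0.4597, -0.0036, 0.0844]
tool_rot: [3.141, 0.0, 2.968]
force: [-0.3, 1.2, -1.0]
grip_width: 0.06
```

```bash
python3 look.py 6 wrist side;python3 go.py;  python3 - <<'E'
from h import *
crop('pics/side6.png',235,185,120,100,6,'pics/side6c.png')
crop('pics/wrist6.png',180,130,300,180,2.6,'pics/w6c.png')
E
```

```text
t 5.9 pos [ 0.4597 -0.0036  0.0843] rpy deg [179.99  -0.   170.05] F [ 0.3  0.2 -0. ] w 0.0602 q7 1.41
```

View pics/w6c.png

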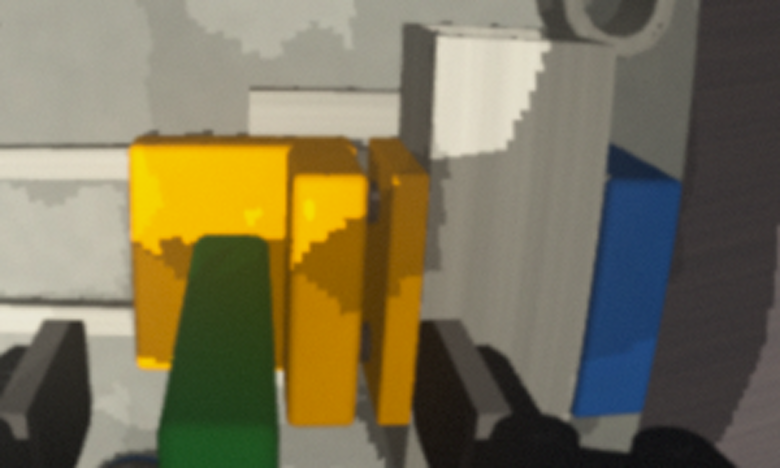

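View pics/side6c.png

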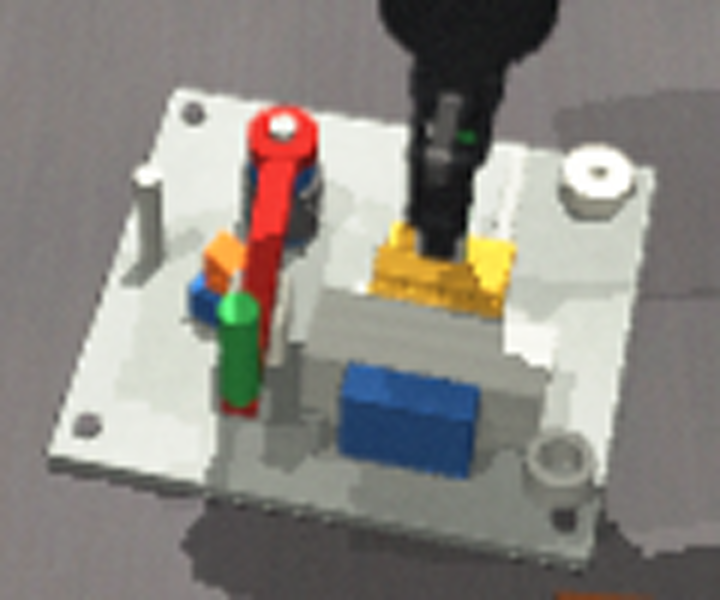

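The tube is square against the blue jaw, but the pad gap widened on release (about 63 px against 50), so the jaw sprang back roughly 2.5 mm. I'll push it again with the rear finger only, then back straight off.

Request:
{"fn": "apply_moves", "kwargs": {
  "commands": [
    {"travel": [0, 0, 0], "twist": [0, 0, 0], "claw": 0.03},
    {"travel": [0, 0, 0], "twist": [0, 0, 0], "claw": 0.03},
    {"travel": [0, 0.002, 0], "twist": [0, 0, 0], "claw": 0.03},
    {"travel": [0, 0.003, 0], "twist": [0, 0, 0], "claw": 0.03},
    {"travel": [0, 0.004, 0], "twist": [0, 0, 0], "claw": 0.03}
  ]
}}

```text
clock: 6.4
position: [0.4601, -0.0014, 0.0843]
tool_rot: [-3.14, -0.0, 2.966]
force: [-1.2, -14.4, 2.0]
grip_width: 0.0299
```

Request:
{"fn": "apply_moves", "kwargs": {
  "commands": [
    {"travel": [0, 0.001, 0], "twist": [0, 0, 0], "claw": 0.03},
    {"travel": [0, 0.002, 0], "twist": [0, 0, 0], "claw": 0.03}
  ]
}}

```text
clock: 6.6
position: [0.4603, 0.0001, 0.0843]
tool_rot: [-3.14, -0.0, 2.965]
force: [-1.1, -16.5, 3.5]
grip_width: 0.0303
```

```bash
python3 look.py 7 wrist;python3 go.py;  python3 - <<'E'
from h import *
crop('pics/wrist7.png',180,130,300,180,2.6,'pics/w7c.png')
E
```

```text
t 6.65 pos [4.604e-01 2.000e-04 8.430e-02] rpy deg [-1.7988e+02 -1.0000e-02  1.6991e+02] F [ -1.3 -15.3   3.4] w 0.0304 q7 1.4
```

View pics/w7c.png

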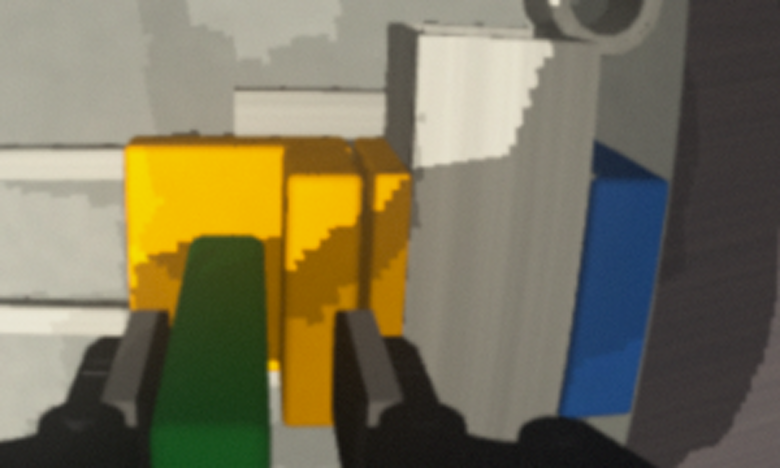

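Request:
{"fn": "apply_moves", "kwargs": {
  "commands": [
    {"travel": [0, 0.0005, 0], "twist": [0, 0, 0], "claw": 0.03},
    {"travel": [0, 0.0005, 0], "twist": [0, 0, 0], "claw": 0.03},
    {"travel": [0, 0.0005, 0], "twist": [0, 0, 0], "claw": 0.03},
    {"travel": [0, -0.001, 0], "twist": [0, 0, 0], "claw": 0.03},
    {"travel": [0, -0.002, 0], "twist": [0, 0, 0], "claw": 0.03},
    {"travel": [0, -0.003, 0], "twist": [0, 0, 0], "claw": 0.03},
    {"travel": [0, -0.004, 0], "twist": [0, 0, 0], "claw": 0.03},
    {"travel": [0, -0.006, 0], "twist": [0, 0, 0], "claw": 0.03}
  ]
}}

```text
clock: 7.45
position: [0.4597, -0.0035, 0.0843]
tool_rot: [3.141, 0.0, 2.968]
force: [1.1, 0.2, 0.0]
grip_width: 0.0303
```

```bash
python3 look.py 8 wrist;python3 go.py;  python3 - <<'E'
from h import *
crop('pics/wrist8.png',180,130,300,180,2.6,'pics/w8c.png')
E
```

```text
t 7.5 pos [ 0.4597 -0.0039  0.0843] rpy deg [179.99   0.   170.04] F [ 0.2 -0.7 -0.3] w 0.0304 q7 1.41
```

View pics/w8c.png

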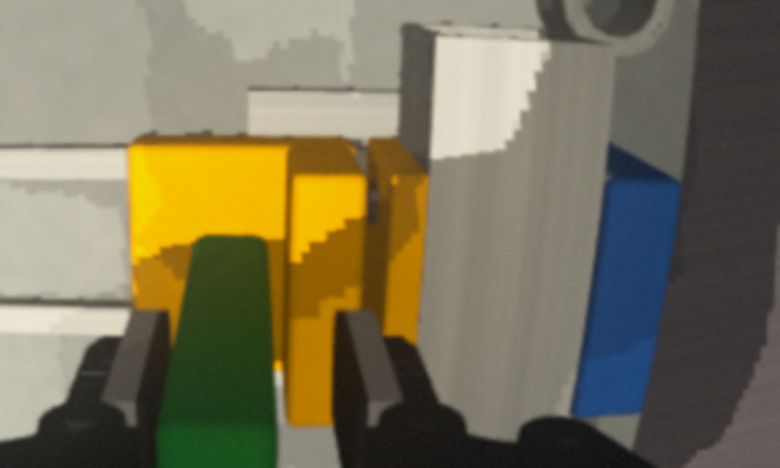

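The jaw settled at the same pad gap, about 63 px. Uncompressed is about 71 and full push about 49, so that leaves roughly 3 to 4 N. I'll open, lift clear and check for creep.

Request:
{"fn": "apply_moves", "kwargs": {
  "commands": [
    {"travel": [0, 0.003, 0], "twist": [0, 0, 0], "claw": 0.06},
    {"travel": [0, 0.003, 0], "twist": [0, 0, 0], "claw": 0.06},
    {"travel": [0, 0.003, 0], "twist": [0, 0, 0], "claw": 0.06},
    {"travel": [0, 0.003, 0], "twist": [0, 0, 0], "claw": 0.06},
    {"travel": [0, 0.003, 0], "twist": [0, 0, 0], "claw": 0.06},
    {"travel": [0, 0.003, 0], "twist": [0, 0, 0], "claw": 0.06},
    {"travel": [0, 0.003, 0], "twist": [0, 0, 0], "claw": 0.06},
    {"travel": [0, 0.003, 0], "twist": [0, 0, 0], "claw": 0.06}
  ]
}}

```text
clock: 8.3
position: [0.4602, -0.0009, 0.0843]
tool_rot: [-3.142, 0.0, 2.968]
force: [0.3, -0.9, 0.0]
grip_width: 0.06
```

```bash
python3 look.py 9 wrist;python3 go.py;  python3 - <<'E'
from h import *
ims=[]
for k in (2,3,6,9):
    im=cv2.imread(f'pics/wrist{k}.png')[175:295,290:390]; im=cv2.resize(im,None,fx=4,fy=4,interpolation=cv2.INTER_CUBIC);ims.append(im[:, :])
cv2.imwrite('pics/cmp.png',cv2.resize(np.vstack([np.hstack(ims[:2]),np.hstack(ims[2:])]),(800,600*1)) if 0 else cv2.resize(np.hstack(ims),(800,240)))
# yellow extents along row 215
for k in (2,3,4,5,6,7,8,9):
    im=cv2.imread(f'pics/wrist{k}.png');h=cv2.cvtColor(im,cv2.COLOR_BGR2HSV)
    m=(h[...,0]>18)&(h[...,0]<30)&(h[...,1]>180)
    out=[]
    for r in (205,215,225):
        x=np.where(m[r,200:400])[0]+200; out.append((x.min(),x.max()))
    print(k,out)
E
```

```text
t 8.35 pos [ 0.4602 -0.0009  0.0843] rpy deg [-180.      0.    170.03] F [-0.4 -0.7 -0.1] w 0.0604 q7 1.41
2 [(np.int64(238), np.int64(357)), (np.int64(238), np.int64(356)), (np.int64(239), np.int64(356))]
3 [(np.int64(238), np.int64(357)), (np.int64(238), np.int64(357)), (np.int64(239), np.int64(356))]
4 [(np.int64(238), np.int64(353)), (np.int64(238), np.int64(352)), (np.int64(239), np.int64(352))]
5 [(np.int64(238), np.int64(348)), (np.int64(238), np.int64(347)), (np.int64(239), np.int64(346))]
6 [(np.int64(230), np.int64(343)), (np.int64(231), np.int64(342)), (np.int64(232), np.int64(342))]
7 [(np.int64(229), np.int64(336)), (np.int64(229), np.int64(335)), (np.int64(229), np.int64(335))]
8 [(np.int64(230), np.int64(343)), (np.int64(230), np.int64(342)), (np.int64(231), np.int64(342))]
9 [(np.int64(226), np.int64(338)), (np.int64(226), np.int64(338)), (np.int64(227), np.int64(337))]
```

View pics/cmp.png

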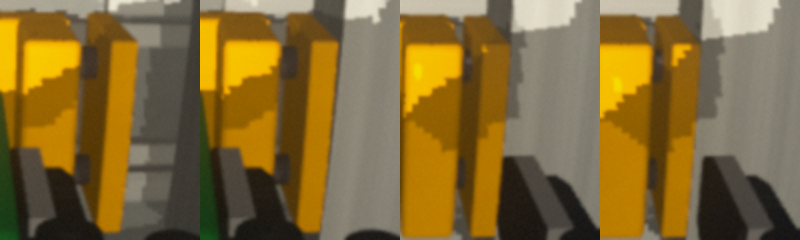

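```bash
python3 go.py .4602,-.0009,.2,170 .55,.098,.2,85.8
```

```text
t 8.35 pos [ 0.4602 -0.0009  0.0843] rpy deg [-180.      0.    170.03] F [-0.4 -0.7 -0.1] w 0.0604 q7 1.41
(0.4602, -0.0009, 0.2, 170.0) travel [ 0.      0.     -0.1157] twist [-0.    0.    0.03]
(0.55, 0.098, 0.2, 85.8) travel [-0.0713  0.113  -0.1157] twist [ 0.    0.   84.23]
```

Request:
{"fn": "apply_moves", "kwargs": {
  "commands": [
    {"travel": [0, 0, -0.02], "twist": [0, 0, 0], "claw": 0.06},
    {"travel": [0, 0, -0.06], "twist": [0, 0, 0], "claw": 0.06},
    {"travel": [0, 0, -0.105], "twist": [0, 0, 0], "claw": 0.085},
    {"travel": [0, 0, -0.116], "twist": [0, 0, 0], "claw": 0.085},
    {"travel": [-0.071, 0.113, -0.116], "twist": [0, 0, 84.2], "claw": 0.085},
    {"travel": [-0.071, 0.113, -0.116], "twist": [0, 0, 84.2], "claw": 0.085},
    {"travel": [-0.071, 0.113, -0.116], "twist": [0, 0, 84.2], "claw": 0.085},
    {"travel": [-0.071, 0.113, -0.116], "twist": [0, 0, 84.2], "claw": 0.085},
    {"travel": [-0.071, 0.113, -0.116], "twist": [0, 0, 84.2], "claw": 0.085},
    {"travel": [-0.071, 0.113, -0.116], "twist": [0, 0, 84.2], "claw": 0.085}
  ]
}}

```text
clock: 9.35
position: [0.5495, 0.0983, 0.1998]
tool_rot: [-3.141, 0.0, 2.062]
force: [-0.3, 0.4, -0.0]
grip_width: 0.085
```

```bash
python3 go.py .55,.098,.2,85.8
```

```text
t 9.35 pos [0.5495 0.0983 0.1998] rpy deg [-179.96    0.    118.13] F [-0.3  0.4 -0. ] w 0.085 q7 0.42
(0.55, 0.098, 0.2, 85.8) travel [-0.0004  0.0003 -0.0002] twist [-4.000e-02  2.000e-02  3.233e+01]
```

Request:
{"fn": "apply_moves", "kwargs": {
  "commands": [
    {"travel": [0, 0, 0], "twist": [0, 0, 32.3], "claw": 0.085},
    {"travel": [0, 0, 0], "twist": [0, 0, 32.3], "claw": 0.085},
    {"travel": [0, 0, 0], "twist": [0, 0, 32.3], "claw": 0.085},
    {"travel": [0, 0, 0], "twist": [0, 0, 32.3], "claw": 0.085},
    {"travel": [0, 0, 0], "twist": [0, 0, 32.3], "claw": 0.085},
    {"travel": [0, 0, 0], "twist": [0, 0, 32.3], "claw": 0.085}
  ]
}}

```text
clock: 9.95
position: [0.5496, 0.0983, 0.2]
tool_rot: [-3.141, 0.0, 1.508]
force: [-0.3, -0.5, -0.7]
grip_width: 0.085
```

```bash
python3 look.py 10 wrist side;python3 go.py; python3 - <<'E'
from h import *
from fit import q,T
d=load('wrist10.pkl')
for j in [(70,119.3,135),(70,119.3,78),(85,-30,85)]: print(wproj(d,T(q,j)))
crop('pics/side10.png',225,175,140,110,5,'pics/side10c.png')
E
```

```text
t 10.05 pos [0.5496 0.0981 0.2002] rpy deg [-179.99    0.     86.33] F [-0.1 -0.2  0.4] w 0.0852 q7 -0.04
[274.47622483 224.58986778]
[274.85019484 202.65697273]
[273.53729932 348.00332267]
```

View pics/wrist10.png

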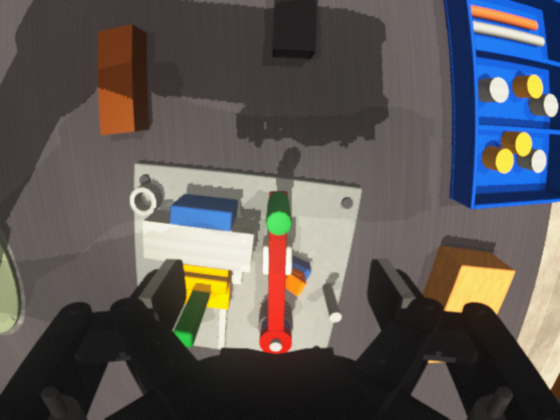

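View pics/side10c.png

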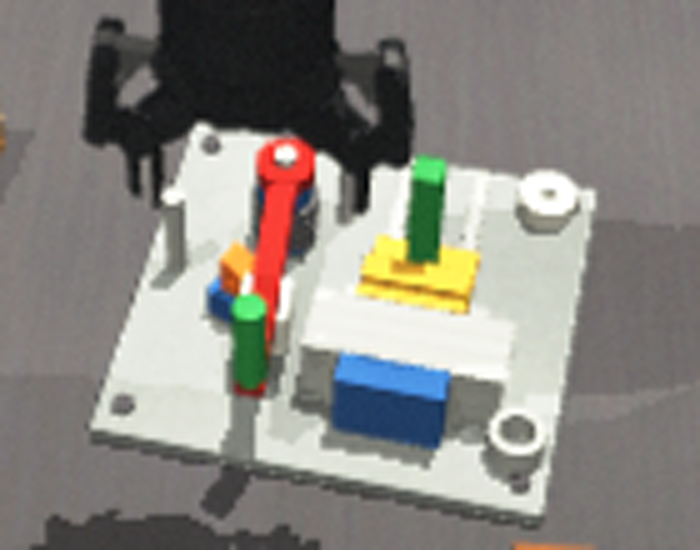

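Request:
{"fn": "apply_moves", "kwargs": {
  "commands": [
    {"travel": [0, 0.0015, 0.045], "twist": [0, 0, 0], "claw": 0.085},
    {"travel": [0, 0.0015, 0.09], "twist": [0, 0, 0], "claw": 0.085},
    {"travel": [0, 0.0015, 0.107], "twist": [0, 0, 0], "claw": 0.085},
    {"travel": [0, 0.0015, 0.107], "twist": [0, 0, 0], "claw": 0.04},
    {"travel": [0, 0.0015, 0.107], "twist": [0, 0, 0], "claw": 0.02},
    {"travel": [0, 0.0015, 0.107], "twist": [0, 0, 0], "claw": 0.01},
    {"travel": [0, 0.0015, 0.107], "twist": [0, 0, 0], "claw": 0.01},
    {"travel": [0, 0.0015, 0.107], "twist": [0, 0, 0], "claw": 0.01},
    {"travel": [0, 0.0015, 0.107], "twist": [0, 0, 0], "claw": 0.01}
  ],
  "force": 60
}}

```text
clock: 10.95
position: [0.5516, 0.0984, 0.0943]
tool_rot: [3.14, -0.001, 1.504]
force: [-2.4, 0.6, 11.1]
grip_width: 0.0167
```

```bash
python3 look.py 11 wrist side;python3 go.py
```

```text
t 11.05 pos [0.5516 0.0983 0.0943] rpy deg [ 1.7994e+02 -5.0000e-02  8.6180e+01] F [-2.4 -0.  10.7] w 0.0166 q7 0.04
```

View pics/wrist11.png

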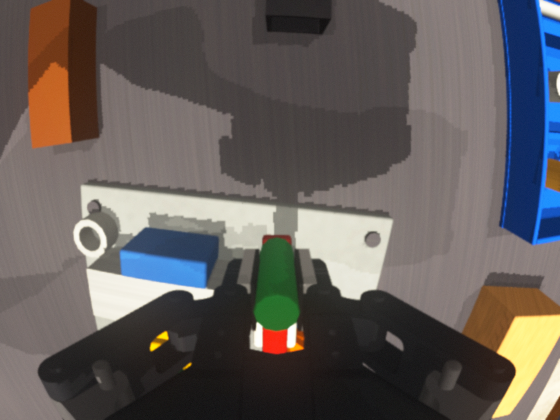

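```bash
python3 - <<'E'
from h import *
from workcell import bot
o=bot.observe();p=o['position'];M=R.from_euler('xyz',o['tool_rot']);P=np.array([.5379,-.0513,p[2]])
for a in range(2,46,2):
    n=P+R.from_euler('z',-a,degrees=True).apply(p-P)
    print(a,M.inv().apply(n-p).round(4))
E
```

```text
2 [-0.0002  0.0052  0.    ]
4 [-0.0006  0.0105  0.    ]
6 [-0.0012  0.0157  0.    ]
8 [-0.002   0.0209  0.    ]
10 [-0.0029  0.026   0.    ]
12 [-0.0041  0.0311  0.    ]
14 [-0.0054  0.0362  0.    ]
16 [-0.0068  0.0413  0.    ]
18 [-0.0085  0.0462  0.    ]
20 [-0.0103  0.0512  0.    ]
22 [-0.0123  0.056   0.0001]
24 [-0.0145  0.0608  0.0001]
26 [-0.0168  0.0655  0.0001]
28 [-0.0193  0.0701  0.0001]
30 [-0.022   0.0746  0.0001]
32 [-0.0248  0.079   0.0001]
34 [-0.0278  0.0834  0.0001]
36 [-0.0309  0.0876  0.0001]
38 [-0.0341  0.0917  0.0001]
40 [-0.0375  0.0957  0.0001]
42 [-0.0411  0.0996  0.0001]
44 [-4.470e-02  1.033e-01  1.000e-04]
```

Request:
{"fn": "apply_moves", "kwargs": {
  "commands": [
    {"travel": [-0.0002, 0.0052, 0], "twist": [0, 0, 2], "claw": 0.01},
    {"travel": [-0.0006, 0.0105, 0], "twist": [0, 0, 4], "claw": 0.01},
    {"travel": [-0.0012, 0.0157, 0], "twist": [0, 0, 6], "claw": 0.01},
    {"travel": [-0.002, 0.0209, 0], "twist": [0, 0, 8], "claw": 0.01},
    {"travel": [-0.0029, 0.026, 0], "twist": [0, 0, 10], "claw": 0.01},
    {"travel": [-0.0041, 0.0311, 0], "twist": [0, 0, 12], "claw": 0.01},
    {"travel": [-0.0054, 0.0362, 0], "twist": [0, 0, 14], "claw": 0.01},
    {"travel": [-0.0068, 0.0413, 0], "twist": [0, 0, 16], "claw": 0.01},
    {"travel": [-0.0085, 0.0462, 0], "twist": [0, 0, 18], "claw": 0.01},
    {"travel": [-0.0103, 0.0512, 0], "twist": [0, 0, 20], "claw": 0.01}
  ]
}}

```text
clock: 12.05
position: [0.6017, 0.0851, 0.0943]
tool_rot: [-3.141, -0.001, 1.154]
force: [-6.6, 2.7, 12.1]
grip_width: 0.0165
```

```bash
python3 go.py; python3 - <<'E'
from h import *
from workcell import bot
o=bot.observe();p=o['position'];M=R.from_euler('xyz',o['tool_rot']);P=np.array([.5379,-.0513,p[2]])
e=p-P;print('r',np.hypot(*e[:2]),'theta',np.arctan2(e[0],e[1])-np.radians(4.23))
for a in range(2,25,2):
    n=P+R.from_euler('z',-a,degrees=True).apply(p-P)
    print(a,M.inv().apply(n-p).round(4))
E
```

```text
t 12.05 pos [0.6017 0.0851 0.0943] rpy deg [-1.7998e+02 -8.0000e-02  6.6140e+01] F [-6.6  2.7 12.1] w 0.0165 q7 -0.2
r 0.1506145038180698 theta 0.36371654184291563
2 [-0.0002  0.0053 -0.    ]
4 [-0.0006  0.0105 -0.    ]
6 [-0.0012  0.0157 -0.    ]
8 [-0.0019  0.0209 -0.    ]
10 [-0.0028  0.0261 -0.    ]
12 [-0.0039  0.0312 -0.    ]
14 [-0.0052  0.0363 -0.    ]
16 [-0.0067  0.0414 -0.    ]
18 [-0.0083  0.0464 -0.    ]
20 [-0.0102  0.0513 -0.    ]
22 [-0.0122  0.0562 -0.    ]
24 [-0.0143  0.061  -0.    ]
```

Request:
{"fn": "apply_moves", "kwargs": {
  "commands": [
    {"travel": [-0.0002, 0.0053, 0], "twist": [0, 0, 2], "claw": 0.01},
    {"travel": [-0.0006, 0.0105, 0], "twist": [0, 0, 4], "claw": 0.01},
    {"travel": [-0.0012, 0.0157, 0], "twist": [0, 0, 6], "claw": 0.01},
    {"travel": [-0.0019, 0.0209, 0], "twist": [0, 0, 8], "claw": 0.01},
    {"travel": [-0.0028, 0.0261, 0], "twist": [0, 0, 10], "claw": 0.01},
    {"travel": [-0.0039, 0.0312, 0], "twist": [0, 0, 12], "claw": 0.01},
    {"travel": [-0.0052, 0.0363, 0], "twist": [0, 0, 14], "claw": 0.01},
    {"travel": [-0.0067, 0.0414, 0], "twist": [0, 0, 16], "claw": 0.01},
    {"travel": [-0.0083, 0.0464, 0], "twist": [0, 0, 18], "claw": 0.01},
    {"travel": [-0.0102, 0.0513, 0], "twist": [0, 0, 20], "claw": 0.01}
  ]
}}

```text
clock: 13.05
position: [0.6446, 0.0554, 0.0944]
tool_rot: [-3.141, -0.002, 0.806]
force: [-6.2, 6.1, 11.2]
grip_width: 0.0165
```

Request:
{"fn": "apply_moves", "kwargs": {
  "commands": [
    {"travel": [0, 0, 0], "twist": [0, 0, 0], "claw": 0.01},
    {"travel": [0, 0, 0], "twist": [0, 0, 0], "claw": 0.01},
    {"travel": [0, 0, 0], "twist": [0, 0, 0], "claw": 0.01},
    {"travel": [0, 0, 0], "twist": [0, 0, 0], "claw": 0.01}
  ]
}}

```text
clock: 13.45
position: [0.6445, 0.0556, 0.0943]
tool_rot: [-3.141, -0.002, 0.807]
force: [-5.6, 5.5, 11.6]
grip_width: 0.0171
```

```bash
python3 look.py 12 wrist side scene;python3 go.py; python3 - <<'E'
from h import *
from workcell import bot
o=bot.observe();p=o['position'];e=p-np.array([.5379,-.0513,p[2]]);print('r',np.hypot(*e[:2]),'theta',np.arctan2(e[0],e[1])-np.radians(4.23))
crop('pics/side12.png',225,175,140,110,5,'pics/side12c.png')
crop('pics/scene12.png',205,165,130,90,6,'pics/scene12c.png')
E
```

```text
t 13.6 pos [0.6445 0.0556 0.0943] rpy deg [-1.7995e+02 -9.0000e-02  4.6240e+01] F [-6.5  5.1 11.3] w 0.0165 q7 -0.45
r 0.15092719289497636 theta 0.7100306365799154
```

View pics/side12c.png

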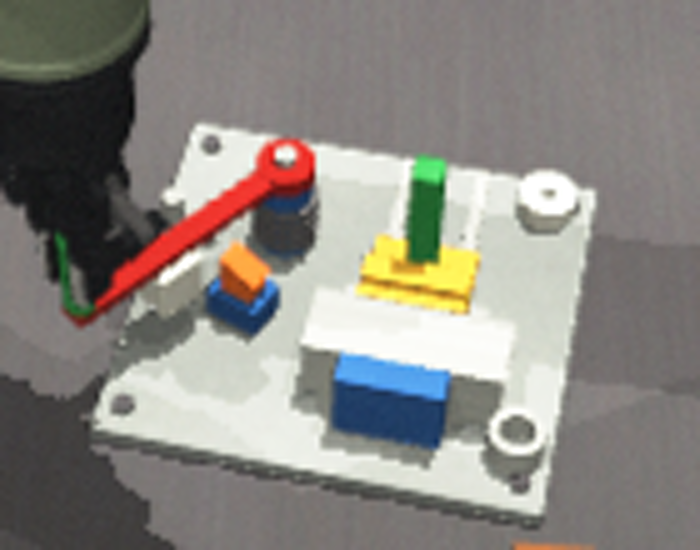

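View pics/scene12c.png

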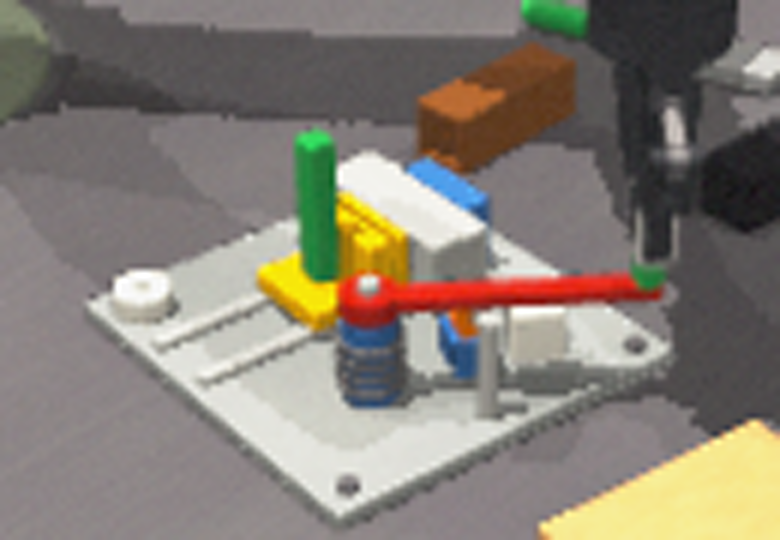

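View pics/wrist12.png

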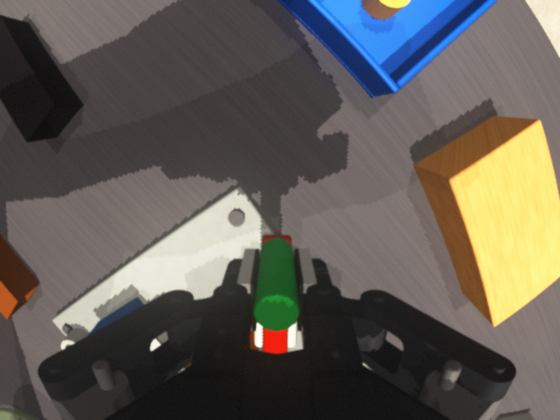

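```bash
python3 -c "
from workcell import bot
print(bot.job_done());o=bot.observe();print(o['clock'],o['position'],o['force'],o['grip_width'])"
```

```text
the job is handed in; nothing more can be done
None
the job is handed in; nothing more can be done
```

I shut the jaw on the tube and swung the tensioner arm back past the pawl's click. I handed the job in at about 13.6 s of the 48 s, with the fingers still gripping the handle; no verdict was reported.

**Jaw and tube:**
- I slid the jaw shut by its green post. Wrist force rose to about 17 N, which is roughly 9–10 N on the tube after slide friction.
- When I let go, the jaw sprang back about 2–3 mm. I pushed it again with one finger and backed off slowly, and it settled in the same place.
- The pad gap then showed it still compressed: about 1.6 mm by my first measure and 2.8 mm by the second. That leaves about 3–6 N on the tube, above the 1 N needed at the end.
- The pad gap hardly changed over the next 0.9 s. The jaw post was in the same place in the side view before and after the arm was swung.
- The tube looked square against the blue jaw.

**Tensioner arm:**
- My last reading put it at about 0.71 rad, worked out from the gripper position and the pivot I located. The click is at 0.53, the required minimum is 0.58 and the end stop is 0.9.
- The fingers were carrying about 8 N sideways, which matches the spring.
- The side view showed the orange pawl up and clear, and the arm off the stop pin.

**Uncertain:** the jig position from the wrist camera and from the fixed cameras differed by 2–4 mm, so I relied mainly on felt force and relative image changes. I did not measure the pad force directly after release. None of the pictures showed a bystander disturbed.

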